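# Slide a bracket along the rail into the corner pocket of a drill jig

### The arm

A 6-joint arm with a two-finger parallel gripper is mounted at the origin on the work surface. World frame = base frame: x ahead of the robot, y to its left, z up, the work surface at z = 0. Lengths are in mm, angles in rad, forces in N, time in s.
With the tool pointing down it reaches from about 400 to 925 mm from the base axis. Payload 12.5 kg.
Tool frame: the origin (TCP) lies at the centre of the arm's flange, where the gripper is bolted on; the fingertips stand 190 mm ahead of it and the grasp point (between the pads) lies 171 mm ahead of it; z points along the fingers, y is the direction in which the jaws open and shut (so a half turn about z gives the same grasp; the last joint's range is limited). The gripper opens to 95 mm and grips with 3 to 60 N. Pads are 20 mm wide; open, the fingers measure 119 mm over their backs; the gripper's body (75 mm by 180 mm) begins 59 mm behind the grasp point.
Start: joints at [-1.312, 0.491, 1.559, -0, 1.092, -0.106], TCP at [222.996, -583.865, 404.761] pointing down, gripper open.
Joint ranges: [-3.1, 3.1], [-0.84, 2.19], [0.05, 2.79], [-1.13, 4.28], [0.06, 2.93], [-2.69, 2.69]. Speed limits (rad/s): [2.22, 2.22, 2.79, 3.14, 3.14, 3.14].

### API

Orientations are given as [roll, pitch, yaw] about the fixed x, y, z axes, in that order (R = Rz(yaw) Ry(pitch) Rx(roll)).
In Python, from cell import env gives the robot as it stands.
- The arm moves only by the shell command python3 -m pendant 'ROWS'. ROWS is JSON, a list of rows, each an object of numbers: "x", "y", "z": the shift along the tool's x, y, z in units of 150 mm (1.0 is 150 mm); "rx", "ry", "rz": the turn, a rotation vector about the tool's x, y, z in units of 45 degrees (1.0 is 45 degrees); "jaw": the opening, from 0 (shut) to 1 (fully open). In form: [{"x": .., "y": .., "z": .., "rx": .., "ry": .., "rz": .., "jaw": ..}, ...]. A call has 1 to 10 rows; each row is the pose to reach, as a shift and turn from the pose commanded when the call began, along the tool's axes at that moment; what a row does not reach only later rows make up. A row lasts 1/8 s, in which the tool goes at most 62.5 mm and 10.7 degrees, less where a joint would pass 70% of its speed; a pose out of reach is approached as far as the arm can. A call with a number of a shift or a turn outside -1 to 1 is refused whole. A call with a gripper value outside its range is refused whole. The fingers move at their own pace and stop on an object; the grip force is fixed at half the most. Time passes only in rows, so rows that repeat a pose let the fingers close. It gives the time, the measured TCP pose, the force and the opening at its end, in the units of the state.
- env.state(): the state, without advancing time (a new reading comes with each control period).
- env.read_camera(name): name is "scene" or "side" or "wrist"; returns a dict with "img" (400x640x3 uint8, red, green, blue), "fx", "fy", "cx", "cy" (pixels), "D" ([k1, k2, p1, p2, k3] as OpenCV has them; the pictures are not rectified), "rvec" (rotation vector, rad) and "tvec" (3), from world to camera coordinates, as OpenCV has them. Camera axes: x right, y down, z forward; pixel columns grow to the right and rows downward; lengths in mm; the calibration is good to about 2 mm. A picture is of the moment at which its call begins. There is no depth.
- env.job_done(): hands the job in, once; it reports no verdict.
The state is a dict: "t": time; "joints": joint angles; "qvel": joint speeds; "tau": joint torques, N m; "eef_pos": TCP position; "tcp_rot": TCP orientation; "ft_force": force on the tool from outside, world axes, zero at the start; "moment": the same for the moment, N m; "opening": opening from 0.0 (shut) to 1.0 (fully open).
Only numpy, scipy, OpenCV 4.12 (cv2) and the standard library are available. Lean on these libraries where they do the work, as an engineer would, in place of code of your own. Each camera call takes 0.05 s, during which the arm holds its last target.

### The job

The loose L-shaped aluminium bracket on the jig plate has to be located for drilling: with the fingertips, first push it flat against the jig's long rail, short of the pocket, and then, keeping it on the rail, slide it along into the corner pocket until it is fully home, flush against both the rail and the end stop. Push it only, never lift it off the plate, and leave the ring, the screwdriver and the bottle as they are. Finish with the fingers clear.

Things in the scene. Friction and masses are not known exactly. Their poses are not given: they have to be found in the camera images.
- jig: Fixed drill jig: dark steel plate 185 (x) by 340 mm (y), 12 mm thick, heading varying by 17 degrees. Origin on the underside, z up; edges at x = -95 and +90, y = -175 and +165 mm. A steel rail 20 mm wide, 14 mm high above the plate, runs along the whole far (+x) edge; its face, looking to -x, is at x = +70 mm. At the +y end a block of the same height, the end stop, has its face at y = +140 mm.
- jig_corner (a point): Inner corner of the pocket, where rail face, end-stop face and plate top meet (jig x = +70, y = +140, z = +12 mm). Axes as the jig: +x into the rail, +y along the rail into the end stop, z up.
- jig_lip (a point): Point on the plate top at the guide lip's face, at its -y end (jig x = +17, y = +126 mm; axes as the jig). The lip is a wall 10 mm thick, 14 mm high, from here to the end stop, facing the rail: the pocket between them is 53 mm wide, 14 mm long, open to -y. From here a short flare, 8 mm thick, runs back to about y = +117 mm, away from the rail.
- bracket: Loose flat L-shaped aluminium bracket, 50 (x) by 70 mm (y), 16 mm high, about 0.1 kg, on the plate off the rail, the right way round within 25 degrees. Origin on the underside, middle of the 50 x 70 outline. Bar: x = +1 to +25, y = -35 to +35 mm. Foot: x = -25 to +1, y = +17 to +35 mm. Its long outer face, x = +25, goes against the rail; its end face, y = +35, against the end stop.
- bracket_inside (a point): The inside corner of the L, on the underside (bracket x = +1, y = +17 mm; axes as the bracket), open to -x and -y. The centre of mass is at bracket x = +8, y = +6 mm: pushed towards +x well away from that y, the bracket spins. A fingertip there can press the bar (towards +x) against the rail and push the foot (towards +y) along it.
- bracket_toe (a point): Outer corner of the bracket at its leading end, on the underside (bracket x = +25, y = +35 mm); axes as the bracket. It comes to the jig corner when the bracket is home.
- bracket_tail (a point): Outer corner of the bracket at its trailing end, on the underside (bracket x = +25, y = -35 mm); axes as the bracket. It touches the rail when the bracket is flat against it.
- ring: Bystander: loose plain aluminium spacer ring, 36 mm outside, 18 mm hole, 16 mm high, standing flat on the plate, about 120 mm from the bracket along the jig, on either side of it and clear of the rail by 70 mm or more. Origin at the centre of its underside. Leave it alone.
- screwdriver: Bystander: screwdriver with a wooden handle, about 0.2 m long, lying on the bench at the +y side of the jig. Leave it alone.
- bottle: Bystander: small white bottle with a black cap, 44 mm in diameter, 85 mm high, standing on the bench at the -y side of the jig. Origin at the centre of its underside. Leave it alone.
Mind the look-alikes: they are no part of the job. What is shaped like the bracket but blue or red is not meant.

How it is judged (in metres and radians):
On the way:
1. the bracket lies flat against the rail (both outer corners within 3.5 mm of it), its leading end still at least 24 mm short of the end stop, outside the pocket (x of each of bracket_toe, bracket_tail in the frame of jig_corner above -0.0035 m and y of bracket_toe in the frame of jig_corner below -0.024 m and z of bracket_toe in the frame of jig_corner below 0.004 m), for 0.2 s.
At the end, for the whole second after the job is handed in: The bracket rests flat on the plate in the corner pocket, its leading outer corner within 3 mm of the rail and of the end stop and its trailing outer corner within 3.5 mm of the rail; at rest, fingers clear (x of bracket_toe in the frame of jig_corner above -0.003 m and x of bracket_tail in the frame of jig_corner above -0.0035 m and y of bracket_toe in the frame of jig_corner above -0.003 m and y of bracket_tail in the frame of jig_corner below -0.06 m and z of each of bracket_toe, bracket_tail in the frame of jig_corner below 0.003 m and linear speed of bracket below 0.01 m/s); the robot touches nothing.
It fails at once if the bracket is lifted off the plate by more than 8 mm or tipped over 20 degrees (z of bracket in the frame of jig_corner above 0.008 m or angle between bracket's own z axis and vertical above 0.35 rad).
It fails at once if the bracket comes within 20 mm of the end stop's face while either outer corner stands more than 10 mm off the rail (not slid along the rail) (y of bracket_toe in the frame of jig_corner above -0.02 m and x of any of bracket_toe, bracket_tail in the frame of jig_corner below -0.01 m).
It fails at once if the ring, the screwdriver or the bottle is moved by more than 15 mm, or the bottle or ring tipped (distance of any of ring, screwdriver, bottle from where it was at the start of the episode above 0.015 m or angle between any of bottle, ring's own z axis and vertical above 0.4 rad).
It also fails if it takes over 50 s, if anything falls off the work surface, if the arm or the gripper's body presses on something with over 40 N, if the wrist force passes 120 N, or if a joint passes its speed limit or range.

## Working session

There is one attempt and no reset: what is moved stays moved. The work goes in short steps, Python scripts to look and compute and a shell command to move; the robot and the scene stay as the last step left them, time stands still between calls to the robot, and variables do not carry over. Pictures are saved under pics/ and viewed, and the job is handed in when it is done.

```bash
ls; mkdir -p pics
python3 - <<'E'
from cell import env
import cv2
print(env.state())
for n in ["scene","side","wrist"]:
    c=env.read_camera(n); cv2.imwrite(f"pics/{n}0.png",c["img"][:,:,::-1]); print(n,[c[k] for k in("fx","fy","cx","cy","D","rvec","tvec")])
E
```

```text
pics
{'t': 0.0, 'joints': array([-1.31161868e+00,  4.91579956e-01,  1.55948612e+00, -1.82112614e-05,
        1.09169158e+00, -1.05605212e-01]), 'qvel': array([ 0.00052948, -0.00078381,  0.0005287 ,  0.00077022,  0.00045473,
       -0.0004251 ]), 'tau': array([ 2.86324808e-03, -6.12637067e+01, -2.58175421e+01,  6.94180978e-02,
        4.82706015e-02, -1.03882101e-04]), 'eef_pos': array([ 222.97327817, -583.83086154,  404.13632123]), 'tcp_rot': array([-3.14043243e+00, -1.06741146e-04,  3.64791198e-01]), 'ft_force': array([ 0.53336115, -0.24206335,  0.09143493]), 'moment': array([ 0.00734556,  0.01560539, -0.02848674]), 'opening': 1.0012274437300233}
scene [374.0363829828576, 374.0363829828576, 322.3165382135517, 203.9707394422932, array([0.02557339, 0.        , 0.        , 0.        , 0.        ]), array([ 2.2402291 ,  1.30691071, -0.41872169]), array([-273.22553647, -364.66609453, 1420.02071226])]
side [475.56307307537236, 475.56307307537236, 329.23055133987305, 199.03060335551626, array([-0.13950891,  0.        ,  0.        ,  0.        ,  0.        ]), array([ 2.4535963 , -0.13384885,  0.05451203]), array([-540.84416752,   71.50834468, 1065.74606099])]
wrist [287.1054271975326, 287.1054271975326, 316.70848700594587, 197.26492482809658, array([-0.03518793,  0.        ,  0.        ,  0.        ,  0.        ]), array([-2.38748032,  1.64290395,  0.23666549]), array([-625.28355152,  -32.6499141 ,  391.88392709])]
```

View pics/scene0.png

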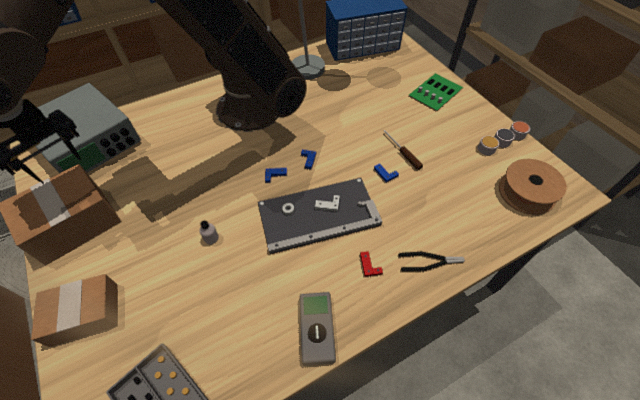

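View pics/side0.png

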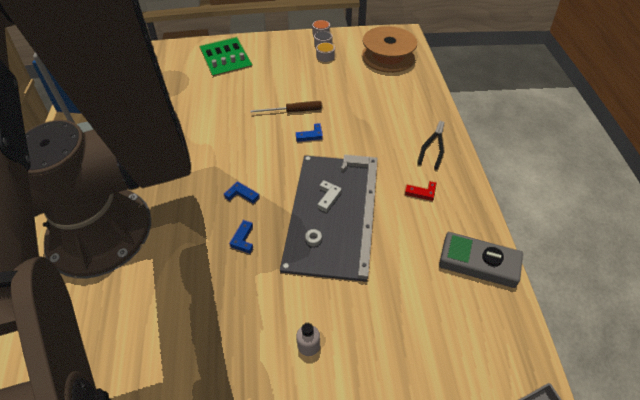

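View pics/wrist0.png

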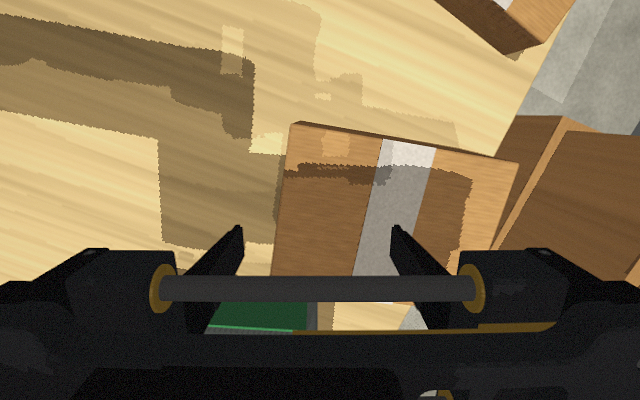

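The scene and side views both show the jig: in side, the plate spans about (285–378, 155–278), the bracket is near (329,195) and the ring near (314,238). Next I'll zoom in.

Run:
```python
import cv2
a=cv2.imread("pics/side0.png")[145:290,270:390]; cv2.imwrite("pics/z1.png",cv2.resize(a,None,fx=4,fy=4,interpolation=cv2.INTER_CUBIC))
a=cv2.imread("pics/scene0.png")[170:260,250:390]; cv2.imwrite("pics/z2.png",cv2.resize(a,None,fx=5,fy=5,interpolation=cv2.INTER_CUBIC))
```

```text
(no output)
```

View pics/z1.png

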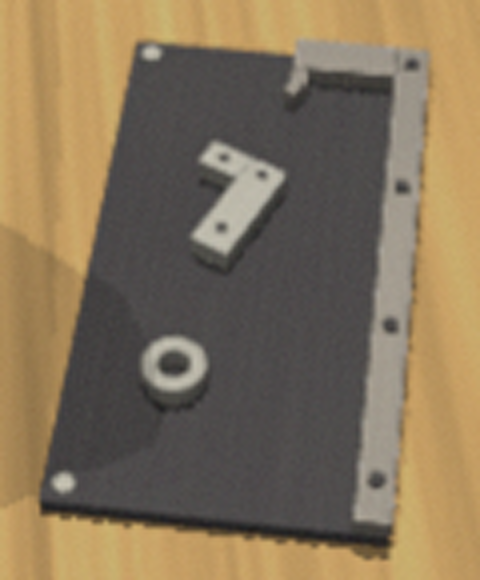

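View pics/z2.png

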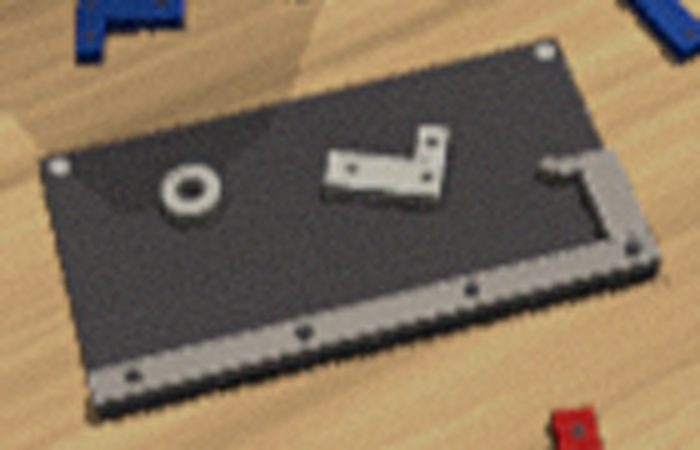

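```bash
cat > h.py <<'E'
import numpy as np,cv2
from cell import env
def ray(c,px,z):
    K=np.array([[c["fx"],0,c["cx"]],[0,c["fy"],c["cy"]],[0,0,1]])
    u=cv2.undistortPoints(np.array([[px]],float),K,np.array(c["D"]))[0,0]
    R,_=cv2.Rodrigues(np.array(c["rvec"])); o=-R.T@np.array(c["tvec"]); d=R.T@np.array([u[0],u[1],1])
    return (o+d*(z-o[2])/d[2])[:2]
def proj(c,P):
    K=np.array([[c["fx"],0,c["cx"]],[0,c["fy"],c["cy"]],[0,0,1]])
    return cv2.projectPoints(np.array(P,float).reshape(-1,3),np.array(c["rvec"]),np.array(c["tvec"]),K,np.array(c["D"]))[0][:,0]
E
python3 - <<'E'
from h import *
c=env.read_camera("side"); s=env.read_camera("scene")
def S(n,x,y,z): print("side",n,ray(c,(270+(x)/4-.4,145+(y)/4-.4),z).round(1))
def T(n,x,y,z): print("scene",n,ray(s,(250+(x)/5-.4,170+(y)/5-.4),z).round(1))
S("jig -x+y",138,42,12);S("jig -x-y",43,500,12);S("rail out +y",430,50,26);S("rail out -y",393,523,26);S("rail in -y",355,523,26);S("corner top",393,75,26)
S("toe",287,178,28);S("tail",225,252,28);S("tail in",191,235,28);S("foot",213,140,28);S("foot2",197,160,28);S("ring",174,362,28)
T("jig -x+y",553,38,12);T("jig -x-y",40,160,12);T("rail out +y",660,258,26);T("rail out -y",98,402,26);T("rail in -y",90,372,26);T("corner top",607,238,26)
T("toe",440,197,28);T("tail",323,183,28);T("tail in",330,150,28);T("foot",448,127,28);T("foot2",420,127,28);T("ring",190,188,28)
E
```

```text
side jig -x+y [499.4 174. ]
side jig -x-y [ 424.  -154.3]
side rail out +y [678.8 134.2]
side rail out -y [ 601.7 -195.5]
side rail in -y [ 582.4 -193.3]
side corner top [652.4 115.5]
side toe [576.8  38.2]
side tail [534.9 -12.6]
side tail in [517.    1.7]
side foot [536.8  72.3]
side foot2 [525.9  57.6]
side ring [499.5 -85. ]
scene jig -x+y [497.9 174.3]
scene jig -x-y [ 422.  -153.1]
scene rail out +y [676.9 132.8]
scene rail out -y [ 600.2 -193.7]
scene rail in -y [ 580.6 -189.6]
scene corner top [650.  113.6]
scene toe [577.2  42. ]
scene tail [533.6 -14. ]
scene tail in [514.4   1.4]
scene foot [535.1  72.7]
scene foot2 [526.6  57.8]
scene ring [497.2 -85.3]
```

```bash
cat >> h.py <<'E'
from scipy.spatial.transform import Rotation as Rn
def to(x,y,z,yaw):
    s=env.state(); R0=Rn.from_euler("xyz",s["tcp_rot"]); R1=Rn.from_euler("xyz",[np.pi,0,yaw])
    d=R0.inv().apply(np.array([x,y,z])-s["eef_pos"])/150; r=(R0.inv()*R1).as_rotvec()/(np.pi/4)
    print("t",s["t"],"pos",s["eef_pos"].round(1),"rot",s["tcp_rot"].round(3),"F",s["ft_force"].round(1),"q",s["joints"].round(2)); print("shift",d.round(4),"turn",r.round(3))
E
python3 -c "
from h import *
to(520,-10,300,-.672)"
python3 -m pendant '[{"x":1,"y":-0.9},{"x":1,"y":-0.9},{"x":1,"y":-0.9},{"x":1,"y":-0.9},{"x":1,"y":-0.9}]'
python3 -m pendant '[{"x":1,"y":-0.9},{"x":1,"y":-0.9},{"x":1,"y":-0.9},{"x":1,"y":-0.9},{"x":1,"y":-0.9}]'
python3 -c "
from h import *
to(520,-10,300,-.672)"
```

```text
t 0.25 pos [ 223.  -583.9  404.5] rot [-3.141 -0.     0.365] F [-0.2 -0.1 -0.2] q [-1.31  0.49  1.56 -0.    1.09 -0.11]
shift [ 3.2146 -2.8671  0.6979] turn [-1.00e-03  0.00e+00  1.32e+00]
t 0.25 pos [ 223.  -583.9  404.5] rot [-3.141 -0.     0.365] F [-0.2 -0.1 -0.2] q [-1.31  0.49  1.56 -0.    1.09 -0.11]
shift [ 3.2146 -2.8671  0.6979] turn [-1.00e-03  0.00e+00  1.32e+00]invalid input
invalid input
```

```bash
python3 -m pendant '[{"x":1,"y":-0.9,"z":0,"rx":0,"ry":0,"rz":0,"jaw":1},{"x":1,"y":-0.9,"z":0,"rx":0,"ry":0,"rz":0,"jaw":1},{"x":1,"y":-0.9,"z":0,"rx":0,"ry":0,"rz":0,"jaw":1},{"x":1,"y":-0.9,"z":0,"rx":0,"ry":0,"rz":0,"jaw":1}]'
```

```text
t: 0.75
eef_pos: [316.0, -401.6, 405.1]
tcp_rot: [-3.141, -0.0, 0.368]
ft_force: [0.3, -0.7, 0.2]
opening: 0.999
```

```bash
python3 -m pendant '[{"x":1,"y":-0.9,"z":0,"rx":0,"ry":0,"rz":0.2,"jaw":0.21},{"x":1,"y":-0.9,"z":0,"rx":0,"ry":0,"rz":0.4,"jaw":0.21},{"x":1,"y":-0.9,"z":0,"rx":0,"ry":0,"rz":0.6,"jaw":0.21},{"x":1,"y":-0.9,"z":0,"rx":0,"ry":0,"rz":0.66,"jaw":0.21},{"x":1,"y":-0.9,"z":0,"rx":0,"ry":0,"rz":0.66,"jaw":0.21},{"x":1,"y":-0.9,"z":0,"rx":0,"ry":0,"rz":0.66,"jaw":0.21}]'
python3 -c "
from h import *
to(500,-70,300,-.672)"
```

```text
t: 1.5
eef_pos: [406.8, -225.5, 404.7]
tcp_rot: [3.141, -0.0, -0.153]
ft_force: [0.2, -0.4, 0.7]
opening: 0.425
t 1.5 pos [ 406.8 -225.5  404.7] rot [ 3.141 -0.    -0.153] F [ 0.2 -0.4  0.7] q [-0.65  0.26  1.94 -0.    0.94  1.08]
shift [ 0.456  -1.1197  0.6977] turn [ 0.    -0.     0.661]
```

```bash
python3 -m pendant '[{"x":0.46,"y":-1,"z":0.2,"rx":0,"ry":0,"rz":0.2,"jaw":0.21},{"x":0.46,"y":-1,"z":0.2,"rx":0,"ry":0,"rz":0.4,"jaw":0.21},{"x":0.46,"y":-1,"z":0.2,"rx":0,"ry":0,"rz":0.6,"jaw":0.21},{"x":0.46,"y":-1,"z":0.2,"rx":0,"ry":0,"rz":0.66,"jaw":0.21},{"x":0.46,"y":-1,"z":0.2,"rx":0,"ry":0,"rz":0.66,"jaw":0.21},{"x":0.46,"y":-1,"z":0.2,"rx":0,"ry":0,"rz":0.66,"jaw":0.21}]'
python3 -c "
from h import *
to(500,-70,300,-.672)
c=env.read_camera('wrist'); cv2.imwrite('pics/w1.png',c['img'][:,:,::-1])
R,_=cv2.Rodrigues(c['rvec']); print(-R.T@c['tvec'], R)"
```

```text
t: 2.25
eef_pos: [497.9, -88.0, 374.8]
tcp_rot: [3.142, -0.0, -0.672]
ft_force: [-0.3, -0.3, 0.3]
opening: 0.207
t 2.25 pos [497.9 -88.  374.8] rot [ 3.142 -0.    -0.672] F [-0.3 -0.3  0.3] q [-0.31  0.36  1.88 -0.    0.9   1.94]
shift [-0.064  -0.1028  0.4985] turn [ 0. -0. -0.]
[ 559.9429861  -137.8847903   355.23624156] [[-0.62225372 -0.78281468  0.0012179 ]
 [-0.7512408   0.59759184  0.28021644]
 [-0.22008535  0.17345079 -0.95993607]]
```

View pics/w1.png

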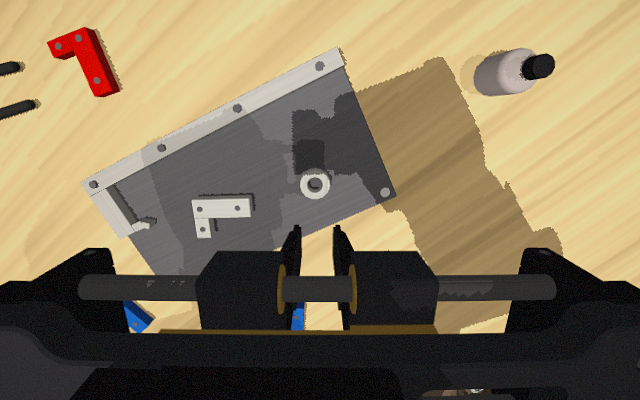

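The wrist view shows the bracket around (222,215), the inner pocket corner near (98,190), the rail running up to (340,50), and the ring at (315,184). I'll zoom in to read the corners precisely.

Run:
```python
import cv2
a=cv2.imread("pics/w1.png")
cv2.imwrite("pics/z3.png",cv2.resize(a[160:260,75:265],None,fx=4,fy=4,interpolation=cv2.INTER_CUBIC))
```

```text
(no output)
```

View pics/z3.png

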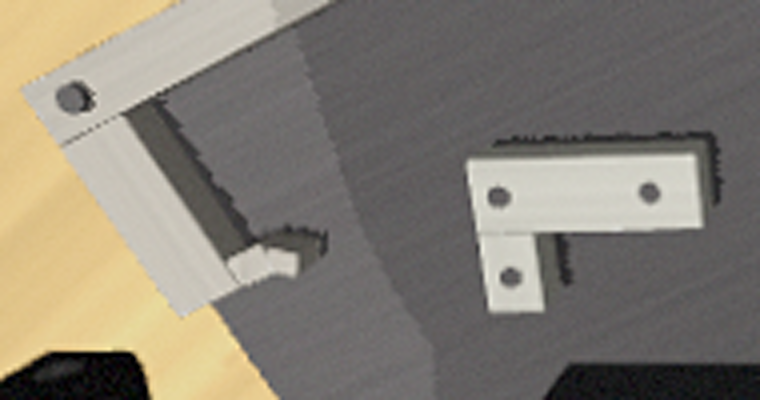

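Run:
```python
from h import *
c=env.read_camera("wrist")
def S(n,x,y,z):
    p=ray(c,(75+x/4-.4,160+y/4-.4),z); print(n,p.round(1)); return p
toe=S("toe",467,158,28);tail=S("tail",698,152,28);ti=S("tailin",705,227,28);ins=S("inside",537,232,28);fe=S("foot end",490,312,28);f2=S("f2",545,310,28)
k=S("corner",125,115,26); r=S("railpt",335,0,26)
print("jig y heading",np.degrees(np.arctan2(*(k-r)))," bracket",np.degrees(np.arctan2(*(toe-tail))),np.degrees(np.arctan2(*(ins-ti))), np.linalg.norm(toe-tail))
print(env.state()["t"])
```

```text
toe [576.6  40.2]
tail [534.7 -15.5]
tailin [515.8  -1.1]
inside [546.6  40.2]
foot end [536.8  70.6]
f2 [526.5  56.5]
corner [651.7 113.8]
railpt [634.9  37.4]
jig y heading 12.4152594565006  bracket 36.97680501492992 36.636508251562724 69.66633867373115
2.35
```

```bash
python3 -c "
from h import *
to(518.3,29.2,208,-.646)"
```

```text
t 2.35 pos [497.8 -87.8 374.9] rot [-3.142 -0.    -0.672] F [ 0.5 -1.   0. ] q [-0.31  0.36  1.88 -0.    0.9   1.94]
shift [-0.3797 -0.6952  1.1124] turn [-0.    -0.    -0.034]
```

```bash
python3 -m pendant '[{"x":-0.38,"y":-0.695,"z":0,"rx":0,"ry":0,"rz":-0.034,"jaw":0.21},{"x":-0.38,"y":-0.695,"z":0,"rx":0,"ry":0,"rz":-0.034,"jaw":0.21},{"x":-0.38,"y":-0.695,"z":0.4,"rx":0,"ry":0,"rz":-0.034,"jaw":0.21},{"x":-0.38,"y":-0.695,"z":0.8,"rx":0,"ry":0,"rz":-0.034,"jaw":0.21},{"x":-0.38,"y":-0.695,"z":0.8,"rx":0,"ry":0,"rz":-0.034,"jaw":0.21},{"x":-0.38,"y":-0.695,"z":0.8,"rx":0,"ry":0,"rz":-0.034,"jaw":0.21}]'
python3 -c "
from h import *
to(518.3,29.2,208,-.646)
c=env.read_camera('wrist'); cv2.imwrite('pics/w2.png',c['img'][:,:,::-1])
c=env.read_camera('side'); cv2.imwrite('pics/s2.png',cv2.resize(c['img'][120:280,240:440,::-1],None,fx=3,fy=3))"
```

```text
t: 3.1
eef_pos: [518.9, 29.7, 256.4]
tcp_rot: [-3.141, -0.001, -0.646]
ft_force: [-0.1, 0.1, 0.2]
opening: 0.208
t 3.1 pos [518.9  29.7 256.4] rot [-3.141e+00 -1.000e-03 -6.460e-01] F [-0.1  0.1  0.2] q [-0.07  0.55  1.96 -0.    0.63  2.15]
shift [-0.002   0.0054  0.3229] turn [-0.001 -0.002  0.   ]
```

View pics/w2.png

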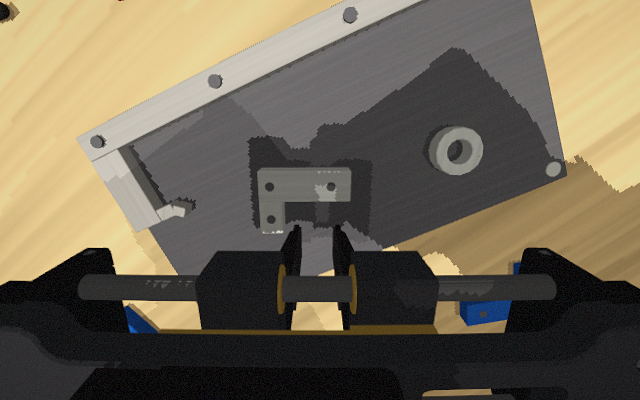

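View pics/s2.png

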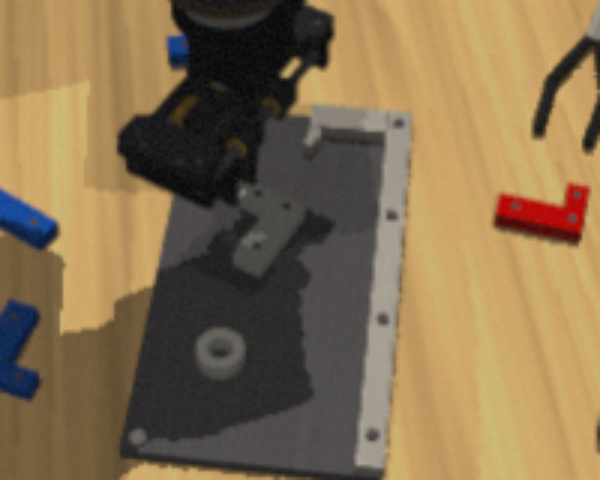

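The wrist view shows the fingers (x 290–345 px) between the foot's inner edge (285) and the tail (350). That matches the plan, so I'll descend.

```bash
python3 -m pendant '[{"x":-0.002,"y":0.005,"z":0.15,"rx":0,"ry":0,"rz":0,"jaw":0.21},{"x":-0.002,"y":0.005,"z":0.26,"rx":0,"ry":0,"rz":0,"jaw":0.21},{"x":-0.002,"y":0.005,"z":0.32,"rx":0,"ry":0,"rz":0,"jaw":0.21},{"x":-0.002,"y":0.005,"z":0.32,"rx":0,"ry":0,"rz":0,"jaw":0.21}]'
python3 -c "
from h import *
to(518.3,29.2,208,-.646)
c=env.read_camera('wrist'); cv2.imwrite('pics/w3.png',cv2.resize(c['img'][80:280,160:480,::-1],None,fx=2.5,fy=2.5))
c=env.read_camera('scene'); cv2.imwrite('pics/s3.png',cv2.resize(c['img'][150:270,230:400,::-1],None,fx=4,fy=4))"
```

```text
t: 3.7
eef_pos: [517.9, 29.6, 207.4]
tcp_rot: [-3.141, -0.001, -0.645]
ft_force: [-0.2, 0.3, -0.1]
opening: 0.212
t 3.7 pos [517.9  29.6 207.4] rot [-3.141e+00 -1.000e-03 -6.450e-01] F [-0.2  0.3 -0.1] q [-0.07  0.64  1.99 -0.    0.51  2.15]
shift [ 0.004   0.0003 -0.0039] turn [-0.001 -0.001  0.001]
```

View pics/w3.png

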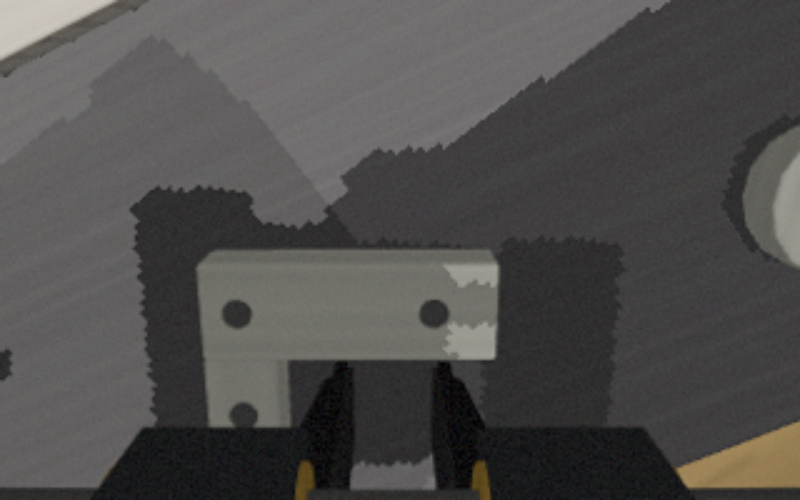

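View pics/s3.png

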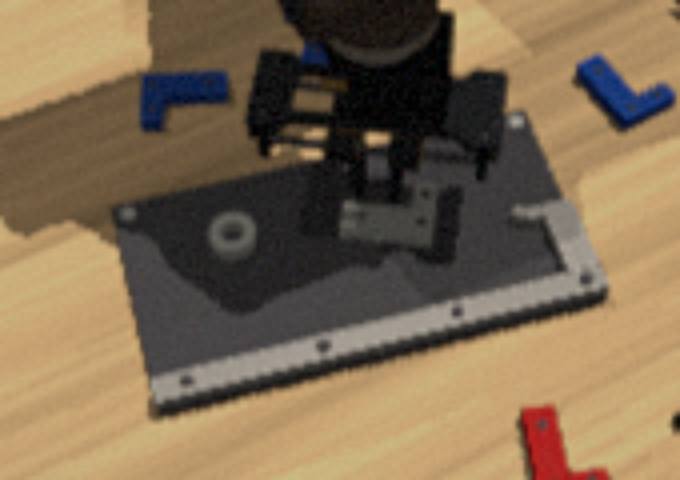

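```bash
python3 -m pendant '[{"x":0,"y":-0.013,"z":0,"rx":0,"ry":0,"rz":0,"jaw":0.32},{"x":0,"y":-0.013,"z":0,"rx":0,"ry":0,"rz":0,"jaw":0.32},{"x":0,"y":-0.013,"z":0,"rx":0,"ry":0,"rz":0,"jaw":0.32},{"x":0.025,"y":-0.013,"z":0,"rx":0,"ry":0,"rz":0,"jaw":0.32},{"x":0.045,"y":-0.013,"z":0,"rx":0,"ry":0,"rz":0,"jaw":0.32},{"x":0.06,"y":-0.013,"z":0,"rx":0,"ry":0,"rz":0,"jaw":0.32},{"x":0.06,"y":-0.013,"z":0,"rx":0,"ry":0,"rz":0,"jaw":0.32}]'
python3 -c "
from h import *
to(591.6,5.7,208,-.228)
c=env.read_camera('wrist'); cv2.imwrite('pics/w4.png',cv2.resize(c['img'][80:280,160:480,::-1],None,fx=2.5,fy=2.5))"
```

```text
t: 4.68
eef_pos: [526.2, 25.7, 206.7]
tcp_rot: [-3.142, -0.0, -0.645]
ft_force: [0.2, 0.2, 0.2]
opening: 0.319
t 4.675 pos [526.2  25.7 206.7] rot [-3.142 -0.    -0.645] F [0.2 0.2 0.2] q [-0.08  0.65  1.97 -0.    0.53  2.14]
shift [ 0.4286 -0.1559 -0.0086] turn [ 0.    -0.    -0.532]
```

View pics/w4.png

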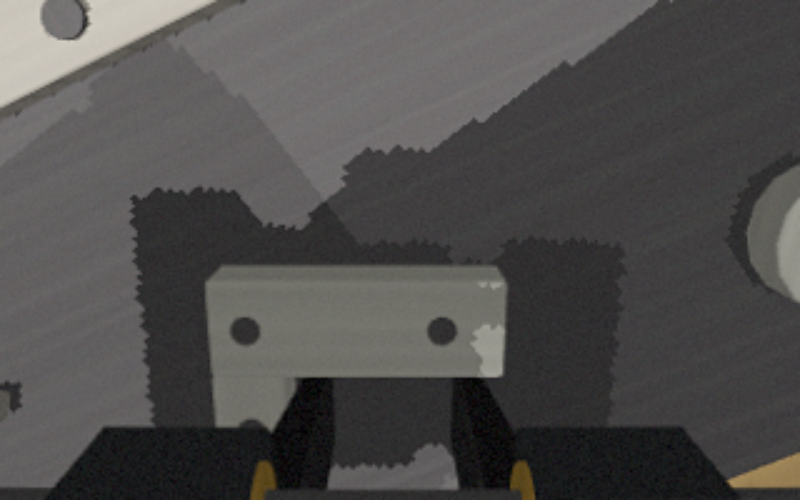

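```bash
python3 -m pendant '[{"x":0.03,"y":-0.01,"z":0,"rx":0,"ry":0,"rz":-0.05,"jaw":0.32},{"x":0.06,"y":-0.021,"z":0,"rx":0,"ry":0,"rz":-0.11,"jaw":0.32},{"x":0.09,"y":-0.032,"z":0,"rx":0,"ry":0,"rz":-0.17,"jaw":0.32},{"x":0.12,"y":-0.043,"z":0,"rx":0,"ry":0,"rz":-0.23,"jaw":0.32},{"x":0.15,"y":-0.054,"z":0,"rx":0,"ry":0,"rz":-0.29,"jaw":0.32},{"x":0.18,"y":-0.065,"z":0,"rx":0,"ry":0,"rz":-0.35,"jaw":0.32},{"x":0.21,"y":-0.076,"z":0,"rx":0,"ry":0,"rz":-0.41,"jaw":0.32},{"x":0.24,"y":-0.087,"z":0,"rx":0,"ry":0,"rz":-0.47,"jaw":0.32},{"x":0.27,"y":-0.098,"z":0,"rx":0,"ry":0,"rz":-0.53,"jaw":0.32},{"x":0.29,"y":-0.105,"z":0,"rx":0,"ry":0,"rz":-0.532,"jaw":0.32}]'
python3 -c "
from h import *
to(591.6,5.7,208,-.228)
c=env.read_camera('wrist'); cv2.imwrite('pics/w5.png',cv2.resize(c['img'][80:280,160:480,::-1],None,fx=2.5,fy=2.5))"
```

```text
t: 5.98
eef_pos: [570.3, 12.3, 206.6]
tcp_rot: [3.141, 0.0, -0.228]
ft_force: [0.2, -0.1, 0.2]
opening: 0.318
t 5.975 pos [570.3  12.3 206.6] rot [ 3.141  0.    -0.228] F [ 0.2 -0.1  0.2] q [-0.09  0.68  1.86 -0.    0.6   1.7 ]
shift [ 0.1481  0.0107 -0.0091] turn [0.    0.    0.001]
```

View pics/w5.png

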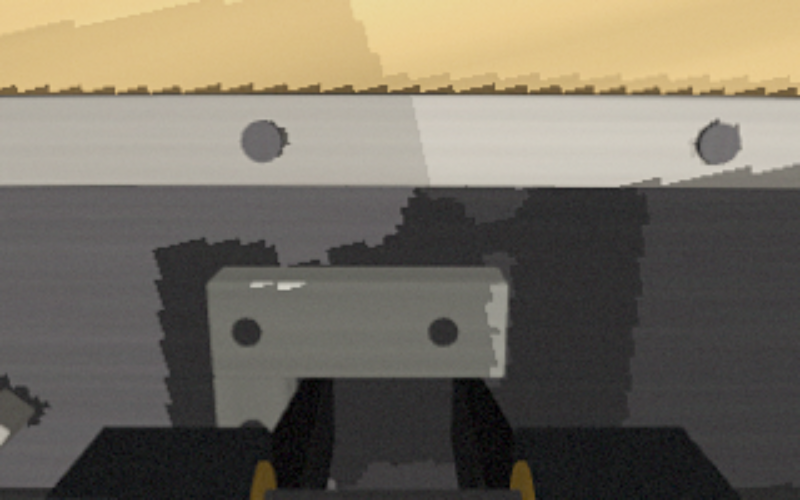

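The bracket stayed flush on both fingers and is now parallel to the rail, about 20 mm off it. I'll push it straight onto the rail.

```bash
python3 -m pendant '[{"x":0.03,"y":0.0,"z":0,"rx":0,"ry":0,"rz":0,"jaw":0.32},{"x":0.06,"y":0,"z":0,"rx":0,"ry":0,"rz":0,"jaw":0.32},{"x":0.09,"y":0,"z":0,"rx":0,"ry":0,"rz":0,"jaw":0.32},{"x":0.115,"y":0,"z":0,"rx":0,"ry":0,"rz":0,"jaw":0.32},{"x":0.13,"y":0,"z":0,"rx":0,"ry":0,"rz":0,"jaw":0.32},{"x":0.14,"y":0,"z":0,"rx":0,"ry":0,"rz":0,"jaw":0.32},{"x":0.14,"y":0,"z":0,"rx":0,"ry":0,"rz":0,"jaw":0.32}]'
python3 -c "
from h import *
to(591.6,5.7,208,-.228)"
```

```text
t: 6.9
eef_pos: [590.8, 7.5, 206.7]
tcp_rot: [3.142, -0.0, -0.227]
ft_force: [-0.0, 0.0, -0.6]
opening: 0.319
t 6.9 pos [590.8   7.5 206.7] rot [ 3.142 -0.    -0.227] F [-0.   0.  -0.6] q [-0.1   0.7   1.81 -0.    0.63  1.7 ]
shift [ 0.0081  0.0106 -0.0085] turn [ 0.    -0.     0.001]
```

```bash
python3 -m pendant '[{"x":0.01,"y":0.0,"z":0,"rx":0,"ry":0,"rz":0,"jaw":0.32},{"x":0.018,"y":0,"z":0,"rx":0,"ry":0,"rz":0,"jaw":0.32},{"x":0.018,"y":0,"z":0,"rx":0,"ry":0,"rz":0,"jaw":0.32}]'
python3 -c "
from h import *
to(591.6,5.7,208,-.228)
c=env.read_camera('wrist'); cv2.imwrite('pics/w6.png',cv2.resize(c['img'][80:280,160:480,::-1],None,fx=2.5,fy=2.5))"
```

```text
t: 7.28
eef_pos: [592.2, 7.3, 206.7]
tcp_rot: [3.141, 0.004, -0.227]
ft_force: [-9.6, 1.9, 6.7]
opening: 0.32
t 7.275 pos [592.2   7.3 206.7] rot [ 3.141  0.004 -0.227] F [-9.6  1.9  6.7] q [-0.1   0.7   1.8   0.    0.64  1.7 ]
shift [-0.0018  0.0113 -0.0089] turn [0.001 0.006 0.001]
```

View pics/w6.png

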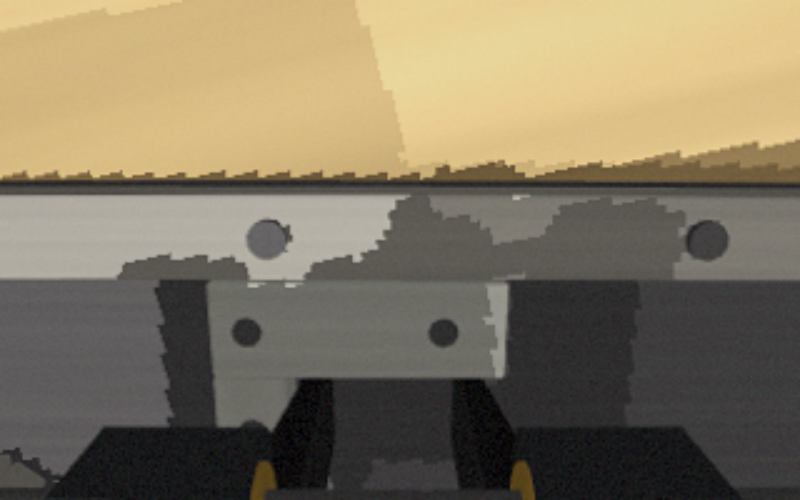

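The bracket is flat on the rail (seam at y≈281 px across its full length) with about 10 N of press. Now I'll slide it along, with tool −y being jig +y.

```bash
python3 -m pendant '[{"x":0,"y":0,"z":0,"rx":0,"ry":0,"rz":0,"jaw":0.32},{"x":0,"y":-0.015,"z":0,"rx":0,"ry":0,"rz":0,"jaw":0.32},{"x":0,"y":-0.03,"z":0,"rx":0,"ry":0,"rz":0,"jaw":0.32},{"x":0,"y":-0.06,"z":0,"rx":0,"ry":0,"rz":0,"jaw":0.32},{"x":0,"y":-0.09,"z":0,"rx":0,"ry":0,"rz":0,"jaw":0.32},{"x":0,"y":-0.12,"z":0,"rx":0,"ry":0,"rz":0,"jaw":0.32},{"x":0,"y":-0.15,"z":0,"rx":0,"ry":0,"rz":0,"jaw":0.32},{"x":0,"y":-0.18,"z":0,"rx":0,"ry":0,"rz":0,"jaw":0.32},{"x":0,"y":-0.21,"z":0,"rx":0,"ry":0,"rz":0,"jaw":0.32},{"x":0,"y":-0.21,"z":0,"rx":0,"ry":0,"rz":0,"jaw":0.32}]'
python3 -c "
from h import *
to(591.6,5.7,208,-.228)
c=env.read_camera('wrist'); cv2.imwrite('pics/w7.png',cv2.resize(c['img'][80:280,160:480,::-1],None,fx=2.5,fy=2.5))"
```

```text
t: 8.57
eef_pos: [599.4, 37.8, 206.2]
tcp_rot: [3.141, 0.005, -0.227]
ft_force: [-8.1, 0.3, 1.3]
opening: 0.322
t 8.575 pos [599.4  37.8 206.2] rot [ 3.141  0.005 -0.227] F [-8.1  0.3  1.3] q [-0.05  0.71  1.78 -0.    0.65  1.75]
shift [-0.0023  0.22   -0.0119] turn [0.001 0.006 0.001]
```

View pics/w7.png

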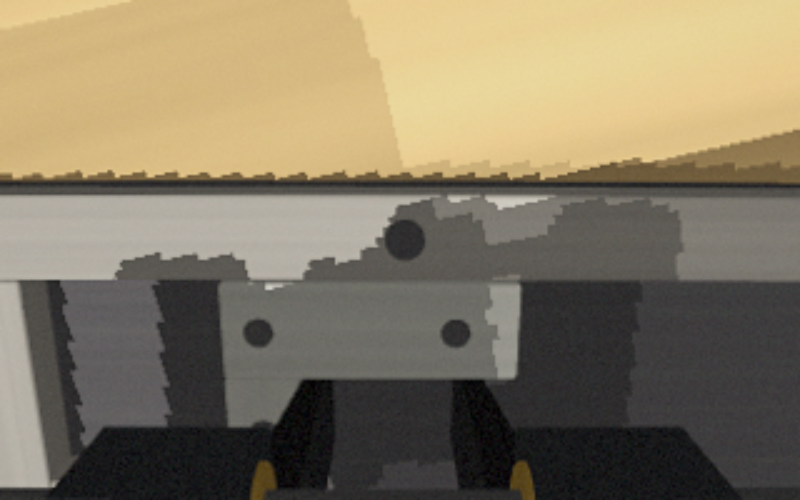

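```bash
python3 -m pendant '[{"x":0,"y":-0.03,"z":0,"rx":0,"ry":0,"rz":0,"jaw":0.32},{"x":0,"y":-0.06,"z":0,"rx":0,"ry":0,"rz":0,"jaw":0.32},{"x":0,"y":-0.09,"z":0,"rx":0,"ry":0,"rz":0,"jaw":0.32},{"x":0,"y":-0.12,"z":0,"rx":0,"ry":0,"rz":0,"jaw":0.32},{"x":0,"y":-0.15,"z":0,"rx":0,"ry":0,"rz":0,"jaw":0.32},{"x":0,"y":-0.18,"z":0,"rx":0,"ry":0,"rz":0,"jaw":0.32},{"x":0,"y":-0.2,"z":0,"rx":0,"ry":0,"rz":0,"jaw":0.32},{"x":0,"y":-0.2,"z":0,"rx":0,"ry":0,"rz":0,"jaw":0.32}]'
python3 -c "
from h import *
to(591.6,5.7,208,-.228)
c=env.read_camera('wrist'); cv2.imwrite('pics/w8.png',cv2.resize(c['img'][80:280,160:480,::-1],None,fx=2.5,fy=2.5))"
```

```text
t: 9.62
eef_pos: [606.1, 66.9, 206.2]
tcp_rot: [3.14, 0.004, -0.227]
ft_force: [-6.8, -0.4, 1.3]
opening: 0.321
t 9.625 pos [606.1  66.9 206.2] rot [ 3.14   0.004 -0.227] F [-6.8 -0.4  1.3] q [ 0.    0.72  1.76 -0.    0.67  1.8 ]
shift [-0.0025  0.4194 -0.0117] turn [0.002 0.006 0.001]
```

View pics/w8.png

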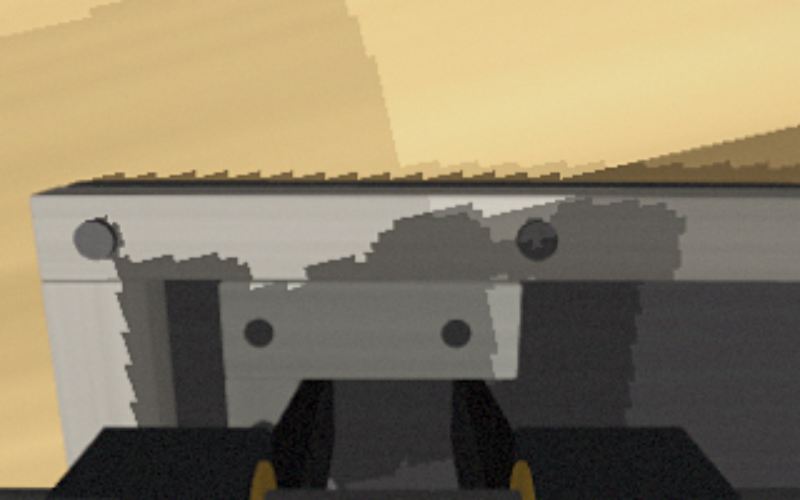

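```bash
python3 -m pendant '[{"x":0,"y":-0.02,"z":0,"rx":0,"ry":0,"rz":0,"jaw":0.32},{"x":0,"y":-0.04,"z":0,"rx":0,"ry":0,"rz":0,"jaw":0.32},{"x":0,"y":-0.06,"z":0,"rx":0,"ry":0,"rz":0,"jaw":0.32},{"x":0,"y":-0.08,"z":0,"rx":0,"ry":0,"rz":0,"jaw":0.32},{"x":0,"y":-0.095,"z":0,"rx":0,"ry":0,"rz":0,"jaw":0.32},{"x":0,"y":-0.105,"z":0,"rx":0,"ry":0,"rz":0,"jaw":0.32},{"x":0,"y":-0.115,"z":0,"rx":0,"ry":0,"rz":0,"jaw":0.32},{"x":0,"y":-0.115,"z":0,"rx":0,"ry":0,"rz":0,"jaw":0.32}]'
python3 -c "
from h import *
to(591.6,5.7,208,-.228)
c=env.read_camera('wrist'); cv2.imwrite('pics/w9.png',cv2.resize(c['img'][80:280,160:480,::-1],None,fx=2.5,fy=2.5))"
```

```text
t: 10.68
eef_pos: [610.0, 83.5, 206.2]
tcp_rot: [3.14, 0.004, -0.227]
ft_force: [-7.7, -1.8, 1.3]
opening: 0.319
t 10.675 pos [610.   83.5 206.2] rot [ 3.14   0.004 -0.227] F [-7.7 -1.8  1.3] q [ 0.03  0.73  1.74 -0.    0.68  1.83]
shift [-0.0028  0.5329 -0.0113] turn [0.002 0.006 0.001]
```

View pics/w9.png

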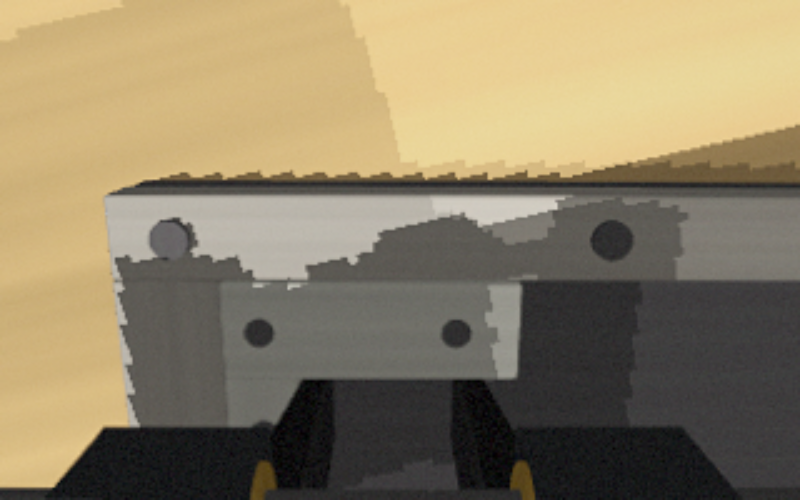

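Nearly or just home, with no gap visible at x≈222 px. I'll creep on until the force confirms the stop.

```bash
python3 -m pendant '[{"x":0,"y":-0.007,"z":0,"rx":0,"ry":0,"rz":0,"jaw":0.32},{"x":0,"y":-0.014,"z":0,"rx":0,"ry":0,"rz":0,"jaw":0.32},{"x":0,"y":-0.014,"z":0,"rx":0,"ry":0,"rz":0,"jaw":0.32}]'
python3 -c "
from h import *
to(591.6,5.7,208,-.228)"
```

```text
t: 11.1
eef_pos: [610.4, 84.4, 206.2]
tcp_rot: [3.138, 0.005, -0.227]
ft_force: [-9.1, -12.3, 2.8]
opening: 0.322
t 11.1 pos [610.4  84.4 206.2] rot [ 3.138  0.005 -0.227] F [ -9.1 -12.3   2.8] q [ 0.03  0.73  1.74 -0.    0.68  1.83]
shift [-0.0036  0.5392 -0.0105] turn [0.004 0.007 0.001]
```

The reaction along −y of about 12 N confirms the bracket is at the end stop. To release, I'll close the jaw slightly, which takes the foot finger off symmetrically, then back straight away from the bar.

```bash
python3 -m pendant '[{"x":0,"y":-0.014,"z":0,"rx":0,"ry":0,"rz":0,"jaw":0.25},{"x":0,"y":-0.014,"z":0,"rx":0,"ry":0,"rz":0,"jaw":0.22},{"x":0,"y":-0.014,"z":0,"rx":0,"ry":0,"rz":0,"jaw":0.22},{"x":-0.01,"y":0,"z":0,"rx":0,"ry":0,"rz":0,"jaw":0.22},{"x":-0.03,"y":0,"z":0,"rx":0,"ry":0,"rz":0,"jaw":0.22},{"x":-0.04,"y":0.02,"z":0,"rx":0,"ry":0,"rz":0,"jaw":0.22},{"x":-0.04,"y":0.02,"z":0,"rx":0,"ry":0,"rz":0,"jaw":0.22}]'
python3 -c "
from h import *
to(591.6,5.7,208,-.228)
c=env.read_camera('wrist'); cv2.imwrite('pics/w10.png',cv2.resize(c['img'][80:280,160:480,::-1],None,fx=2.5,fy=2.5))"
```

```text
t: 11.98
eef_pos: [605.0, 83.9, 206.8]
tcp_rot: [3.142, -0.0, -0.228]
ft_force: [-0.3, 0.5, -1.1]
opening: 0.22
t 11.975 pos [605.   83.9 206.8] rot [ 3.142 -0.    -0.228] F [-0.3  0.5 -1.1] q [ 0.03  0.72  1.75 -0.    0.67  1.83]
shift [ 0.0304  0.5283 -0.0076] turn [ 0.    -0.001  0.001]
```

View pics/w10.png

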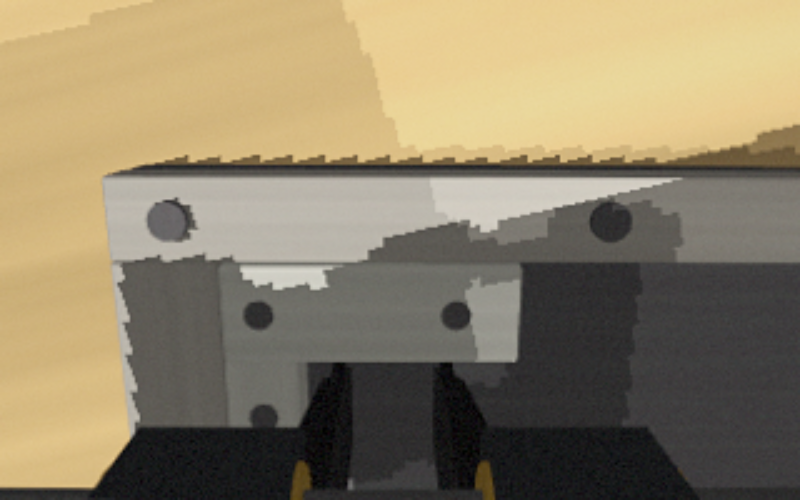

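The bracket is still flush and the force is about zero. Lifting clear.

```bash
python3 -m pendant '[{"x":0,"y":0,"z":-0.1,"rx":0,"ry":0,"rz":0,"jaw":0.22},{"x":0,"y":0,"z":-0.3,"rx":0,"ry":0,"rz":0,"jaw":0.22},{"x":0,"y":0,"z":-0.6,"rx":0,"ry":0,"rz":0,"jaw":0.22},{"x":-0.2,"y":0,"z":-0.8,"rx":0,"ry":0,"rz":0,"jaw":0.22},{"x":-0.3,"y":0,"z":-0.8,"rx":0,"ry":0,"rz":0,"jaw":0.22},{"x":-0.3,"y":0,"z":-0.8,"rx":0,"ry":0,"rz":0,"jaw":0.22},{"x":-0.3,"y":0,"z":-0.8,"rx":0,"ry":0,"rz":0,"jaw":0.22}]'
python3 -c "
from h import *
to(591.6,5.7,208,-.228)
c=env.read_camera('wrist'); cv2.imwrite('pics/w11.png',cv2.resize(c['img'][90:250,170:430,::-1],None,fx=3,fy=3,interpolation=cv2.INTER_CUBIC))
c=env.read_camera('scene'); cv2.imwrite('pics/s11.png',c['img'][:,:,::-1])"
```

```text
t: 12.9
eef_pos: [561.7, 94.2, 325.9]
tcp_rot: [3.141, 0.001, -0.227]
ft_force: [-0.2, -0.5, -0.1]
opening: 0.217
t 12.9 pos [561.7  94.2 325.9] rot [ 3.141e+00  1.000e-03 -2.270e-01] F [-0.2 -0.5 -0.1] q [ 0.05  0.51  1.78 -0.    0.86  1.85]
shift [0.3277 0.5294 0.7863] turn [0.    0.001 0.001]
```

View pics/w11.png

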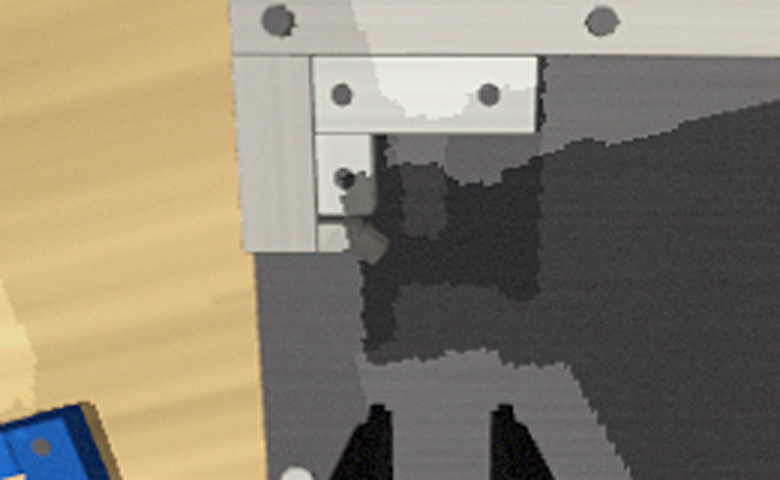

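View pics/s11.png

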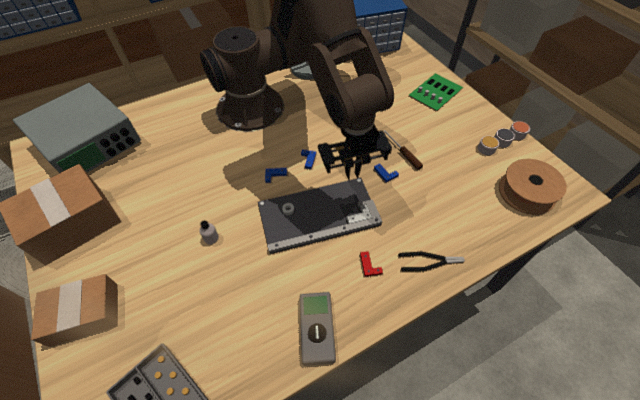

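The wrist view shows the bracket in the pocket, flush with the rail (seam y≈55) and the end stop (seam x≈313). In the scene view the ring, bottle and screwdriver look unmoved. Handing in.

```bash
python3 -c "
from cell import env
print(env.job_done())"
```

```text
the job is handed in; nothing more can be done
None
```

The bracket is in the corner pocket, flush with both the rail and the end stop as far as the last pictures show. I handed the job in at about 13 s of the 50 s allowed.

- **Push to the rail:** I used two fingertips on the inner face of the bar, turned the bracket about 24° to line up with the rail, and pushed it flat. That was about 73 mm short of the end stop, with about 10 N of press.
- **Slide home:** I kept a light press on the rail while one finger pushed the foot along. The force along the rail rose to about 12 N as the bracket stopped against the end stop. I then narrowed the jaw to take that finger off the foot, backed away from the bar and lifted clear.
- **Last checks:** The wrist picture shows no visible gap at the rail or the end stop, and the wrist force was about zero with the fingers well clear. The ring, bottle and screwdriver look unmoved in the scene view. I judged that by eye and did not measure their positions again.

No check failed or disagreed. My first move command was refused because its rows left out some of the fields, and the arm did not move.

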